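# Put the screwdriver back under the blade bar and press it into its foam cutout

### The arm

A 7-joint arm with a two-finger parallel gripper is mounted at the origin on a cart in front of the work surface, level with it; the furniture and walls round the work are solid. World frame = base frame: x ahead of the robot, y to its left, z up, the work surface at z = 0. Lengths are in m, angles in rad, forces in N, time in s.
With the tool pointing down it reaches from about 0.425 to 0.875 m from the base axis. Payload 4.7 kg.
Tool frame: the origin (TCP) lies midway between the tips of the shut fingers; the grasp point (between the pads) lies behind it (ctrl.grip_depth is the z of the grasp point in the tool frame, in m); z points along the fingers, y is the line along which they close (so a half turn about z gives the same grasp; the last joint's range is limited). The gripper opens to 87 mm and grips with 3 to 60 N. Pads are 19 mm wide; open, the fingers measure 117 mm over their backs; the gripper's body (75 mm by 190 mm) begins 51 mm behind the grasp point.
Start: joints at [-1.125, 0.321, -0.07, 1.45, 0.023, 1.371, -0.057], TCP at [0.272, 0.59, 0.223] pointing down, gripper open.
Joint ranges: [-2.86, 2.86], [-0.3, 2.09], [-1.38, 1.24], [0.06, 2.45], [-1.56, 4.7], [0.09, 2.05], [-2.69, 2.69]. Speed limits (rad/s): [2.57, 2.57, 3.14, 3.14, 3.14, 3.14, 3.14].

### API

Orientations are given as [roll, pitch, yaw] about the fixed x, y, z axes, in that order (R = Rz(yaw) Ry(pitch) Rx(roll)).
In Python, from cell import ctrl gives the robot as it stands.
- The arm moves only by the shell command python3 jog.py, which reads ROWS from standard input. ROWS is a JSON list that holds a single list of rows (three levels of brackets), with 1 to 5 rows, each of 7 numbers: dx, dy, dz in shares of 0.75 m (1.0 is 0.75 m), then a rotation vector rx, ry, rz in normalised numbers (1 is 2 rad), then the finger opening in m; each row is the pose to reach, as a shift and turn from the pose commanded when the command began, along the tool's axes at that moment; what a row does not reach only later rows make up. A row lasts 1/12 s, in which the tool goes at most 0.0417 m and 0.125 rad, less where a joint would pass 70% of its speed; a pose out of reach is approached as far as the arm can. The fingers move at their own pace and stop on an object; the grip force is fixed at half the most. Time passes only in rows, so rows that do not move let the fingers close. It prints the time, the measured TCP pose, the force, the opening and the grip force at its end. Shift and turn numbers lie between -1 and 1, and a call with a number outside is refused. Input that does not fit is refused with a message, and nothing moves.
- ctrl.observe(): the state, without advancing time (a new reading comes with each control period).
- ctrl.get_image(name): name is "scene" or "top"; returns a dict with "pixels" (384x512x3 uint8, blue, green, red), "fx", "fy", "cx", "cy" (pixels), "camera_from_world" (4x4, takes a point from world to camera coordinates). Camera axes: x right, y down, z forward; pixel columns grow to the right and rows downward; lengths in m; the calibration is good to about 2 mm. A picture is of the moment at which its call begins. There is no depth.
- ctrl.hand_in(): hands the job in; it is judged then, once.
The state is a dict: "clock": time; "joints": joint angles; "joint_velocities": joint speeds; "tau": joint torques, N m; "ee_pos": TCP position; "tcp_rot": TCP orientation; "contact_force": force on the tool from outside, world axes, zero at the start; "moment": the same for the moment, N m; "gripper_width": finger opening in m; "grasp_force": force on a finger pad.
Only numpy, scipy, OpenCV 4.12 (cv2) and the standard library are available. Lean on these libraries where they do the work, as an engineer would, in place of code of your own. Each camera call takes 0.05 s, during which the arm holds its last target. There are 200 camera calls.

### The job

Put the loose orange screwdriver back into the empty cutout of the foam-lined tool tray: slip the end of its blade under the metal bar that runs across the tray, then press the handle down between the foam lips until it sits fully home along its whole length. Push no harder than a thumb would, so that the foam is not crushed, and leave the other things on the worktop where they are.

Things in the scene. Friction and masses are not known exactly. Their poses are not given: they have to be found in the camera images.
- screwdriver: Loose screwdriver, orange handle, 195 mm, about 90 g, starting on the worktop right of the tray, blade roughly to the right. Origin: mid-length, on the surface it lies on, z up. Handle at y = +5 to +97 mm, round: 23 mm thick at y = 10, 29 mm at y = 67, 27 mm at y = 91. Blade 6 mm thick, to y = -97; its centre line is 11 mm high at the handle, 4 mm at the tip.
- blade_tip (a point): Centre of the end of the screwdriver's blade (0, -97, 4 mm in the screwdriver's frame).
- handle_end (a point): Centre of the screwdriver's handle near its rear end (0, 91, 17 mm in the screwdriver's frame); the handle is 27 mm thick there.
- tray: Fixed tool tray, black foam in a plastic shell, 216 mm (x) by 240 mm (y), handle ends of the tools to +y. Origin: underside, on the worktop; foam top 32 mm, rim 36 mm up. The free cutout runs along y at x = 6. A green-handled driver is seated at x = -70 mm (proud 7 mm), a wrench sunk at x = 84; both held fast. Finger trough to the cutout's floor: y = 30 to 72, x = -52 to 66.
- cutout (a point): Home pose of the screwdriver's origin in the free cutout: on its flat floor, z up, y along it to the handle end. Foam top at z = 24 mm. Handle part 35 mm wide, y = -1 to 103; blade channel 15 mm wide, y = -102 to -1. Home, the handle is about 6 mm proud. While the blade goes in, tilt the tip down 8 to 20 degrees so that the handle's rear clears the foam.
- bar_mouth (a point): Centre of the opening, 15 mm wide and 18 mm high, under the near edge of the aluminium bar that covers the last 24 mm of the blade channel, closed at its end. Axes as the cutout; the blade goes in along -y, 19 mm deep when home. The bar is 6 mm thick, its top flush with the foam.
- lips (a point): On the cutout's centre line, level with the foam top, amid the springy foam lips that grip the handle; axes as the cutout. Pairs at y = -41 to -24 mm (19 mm apart) and y = 22 to 40 mm (22 mm apart). They hold the handle 7 mm (front) to 12 mm (rear) too high until it is pushed down past them with 6 to 12 N at each end, then keep it; pressing the rear alone can cock the blade up against the bar.
- tape_measure: Yellow pocket tape measure, 36x82x66 mm, standing on the worktop to the left of the tray; stays where it is. Origin under its middle.
- spring_clamp: Red spring clamp, 67x109x24 mm, lying on the worktop behind the start of the screwdriver; stays where it is. Origin under its middle.
- marker_blk: Grey felt marker with a black cap, 18x131x16 mm, lying behind the tape measure; stays where it is. Origin under its middle.

How it is judged:
By the outcome, as a careful person would: the job done as asked, in the order asked, and still so for the second after the job is handed in, with the robot touching nothing.
It also fails if it takes over 56 s, if anything falls off the work surface, if the arm or the gripper's body presses on something with over 40 N, if the wrist force passes 120 N, or if a joint passes its speed limit or range.

## Working session

There is one attempt and no reset: what is moved stays moved. The work goes in short steps, Python scripts to look and compute and a shell command to move; the robot and the scene stay as the last step left them, time stands still between calls to the robot, and variables do not carry over. Pictures are saved under pics/ and viewed, at most 10 in all, crops included, and the job is handed in when it is done.

```bash
ls; mkdir -p pics
python3 - <<'E'
from cell import ctrl
import cv2
for n in("scene","top"):
    d=ctrl.get_image(n); cv2.imwrite(f"pics/{n}0.png",d["pixels"]); print(n,d["fx"],d["cx"],d["cy"],d["camera_from_world"].round(3).tolist() if hasattr(d["camera_from_world"],'round') else d["camera_from_world"])
print(ctrl.observe(), ctrl.grip_depth)
E
```

```text
cell.py
jog.py
pics
scene 405.4298883920796 253.32082822485552 191.32266400726348 [[-0.83, -0.558, -0.004, 0.448], [-0.207, 0.315, -0.926, 0.145], [0.518, -0.768, -0.377, 1.308], [0.0, 0.0, 0.0, 1.0]]
top 349.24480291077697 255.54745294218847 195.32054071455298 [[-0.001, -1.0, 0.021, 0.035], [-0.997, -0.0, -0.081, 0.537], [0.081, -0.021, -0.997, 1.074], [0.0, 0.0, 0.0, 1.0]]
{'clock': 0.1, 'joints': array([-1.12487039,  0.3217694 , -0.07007084,  1.45155565,  0.02257367,
        1.37077792, -0.05691735]), 'joint_velocities': array([-0.00065916, -0.00186075,  0.00033007, -0.00264746, -0.00020506,
        0.00209316,  0.00084524]), 'tau': array([-5.79069510e-04, -4.92570734e+01, -4.06115586e-01, -3.13398778e+01,
       -6.43674214e-02,  3.95109330e-02,  6.98231770e-05]), 'ee_pos': array([0.27188212, 0.58986678, 0.2215561 ]), 'tcp_rot': array([-3.13987013e+00,  7.05978856e-05,  2.70975892e+00]), 'contact_force': array([-0.50653962, -0.21858485, -0.73591747]), 'moment': array([ 0.0015698 , -0.01024067, -0.00620942]), 'grasp_force': 0.0, 'gripper_width': 0.08693804308175906} -0.0187
```

View pics/top0.png

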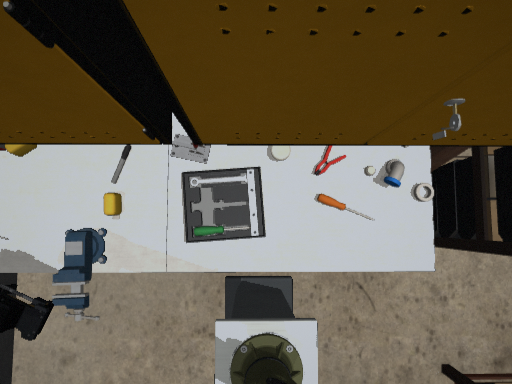

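View pics/scene0.png

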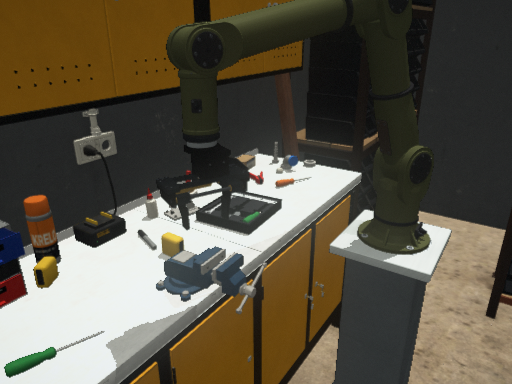

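The top view shows the tray at px (182–265, 167–242) with its green handle to the left (tray +y ≈ world +y), and the bar on its right side. The screwdriver handle end is near (319,197) and its tip near (374,219). I'll enlarge this area.

Run:
```python
import cv2
i=cv2.imread("pics/top0.png")
a=cv2.resize(i[160:250,175:275],None,fx=6,fy=6,interpolation=cv2.INTER_CUBIC)
b=cv2.resize(i[180:230,305:385],None,fx=7,fy=7,interpolation=cv2.INTER_CUBIC)
cv2.imwrite("pics/tray.png",a);cv2.imwrite("pics/sd.png",b)
```

```text
(no output)
```

View pics/tray.png

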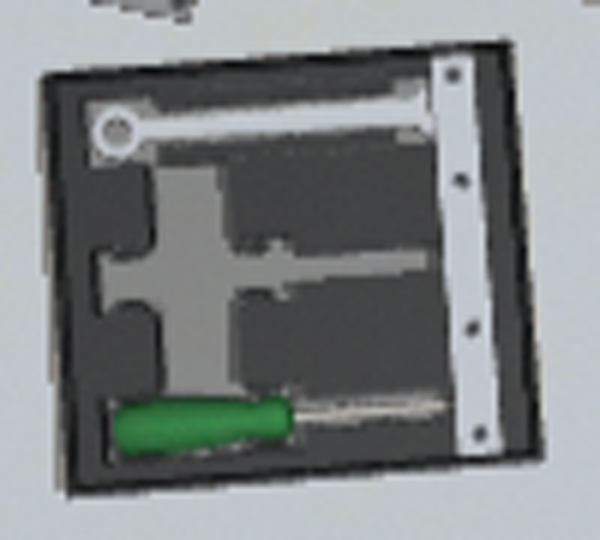

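View pics/sd.png

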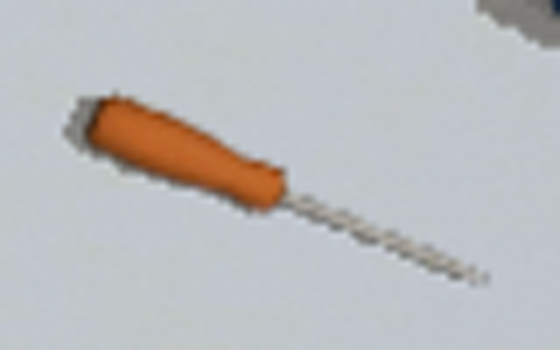

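In the tray crop, the rim corners are at (42,75), (512,42), (543,458) and (68,495). The empty cutout is centred on v≈280 at its left end and 262 at the bar. In the screwdriver crop, the rear is at (94,120), the handle front at (284,188) and the tip at (487,279).

```bash
cat > h.py <<'E'
from cell import ctrl
import numpy as np, cv2
from scipy.optimize import least_squares
from scipy.spatial.transform import Rotation as R
def cam(n):
    d=ctrl.get_image(n); return d
def proj(d,P):
    q=np.c_[np.atleast_2d(P),np.ones(len(np.atleast_2d(P)))]@np.array(d["camera_from_world"]).T
    return np.c_[d["fx"]*q[:,0]/q[:,2]+d["cx"],d["fy"]*q[:,1]/q[:,2]+d["cy"]]
def at(p,P):  # planar pose x,y,yaw -> world
    return R.from_euler('z',p[2]).apply(np.atleast_2d(P))+[p[0],p[1],0]
def fit(d,P,px,p0):
    r=least_squares(lambda p:(proj(d,at(p,P))-px).ravel(),p0); return r.x,r.fun.round(2)
def crop(px,s,x,y): return (np.array(px)+.5)/s-.5+[x,y]
def state():
    o=ctrl.observe(); return np.array(o["ee_pos"]),R.from_euler('xyz',o["tcp_rot"]),o
def delta(p,rot):  # goal TCP pose -> tool-axes shift and rotvec
    e,r,o=state(); print("shift",r.inv().apply(np.array(p)-e).round(4),"rv",(r.inv()*rot).as_rotvec().round(4))
E
python3 - <<'E'
from h import *
d=cam("top")
c=.001*np.array([[108,120,36],[108,-120,36],[-108,-120,36],[-108,120,36]])
print(fit(d,c,crop([[42,75],[512,42],[543,458],[68,495]],6,175,160),[.55,.1,0]))
# foam: bar ends of cutout etc: bar corners at foam top 32
s=.001*np.array([[0,97,17],[0,5,11],[0,-97,4]])
print(fit(d,s,crop([[94,120],[284,188],[487,279]],7,305,180),[.5,-.3,0]))
t=fit(d,c,crop([[42,75],[512,42],[543,458],[68,495]],6,175,160),[.55,.1,0])[0]
# check: cutout centre line points
z=.008
for y in(100,50,-70): print(y,((proj(d,at(t,[[.006,y*.001,z]]))-[175,160]+.5)*6-.5).round(0))
print("bar x, green",((proj(d,at(t,[[-.07,.09,.03]]))-[175,160]+.5)*6-.5).round(0))
E
```

```text
(array([0.50905088, 0.13503698, 0.0740448 ]), array([ 0.53, -0.07, -0.55, -0.09, -0.35,  0.16,  0.36,  0.02]))
(array([ 0.4981086 , -0.25333656, -0.3769355 ]), array([ 0.26, -0.34, -0.24,  0.74, -0.02, -0.4 ]))
100 [[105. 272.]]
50 [[200. 264.]]
-70 [[427. 248.]]
bar x, green [[126. 415.]]
```

Run:
```python
from h import *
d=cam("top"); i=d["pixels"]
t=[0.50905088, 0.13503698, 0.0740448 ]
s=8;o=[176,163]
a=cv2.resize(i[163:245,176:272],None,fx=s,fy=s,interpolation=cv2.INTER_CUBIC)[:600]
def line(p,q,c):
    P=((proj(d,at(t,np.array([p,q])*.001))-o+.5)*s-.5).round().astype(int); cv2.line(a,P[0].tolist(),P[1].tolist(),c,1)
for x in(-108,108): line([x,-120,36],[x,120,36],(0,255,255))
for y in(-120,120): line([-108,y,36],[108,y,36],(0,255,255))
line([6,-100,32],[6,110,32],(0,0,255)); line([-70,-100,39],[-70,110,39],(255,0,255)); line([84,-100,32],[84,110,32],(255,255,0))
for y in(30,72): line([-52,y,32],[66,y,32],(0,255,0))
for x in(-52,66): line([x,30,32],[x,72,32],(0,255,0))
cv2.imwrite("pics/tray2.png",a)
```

```text
(no output)
```

View pics/tray2.png

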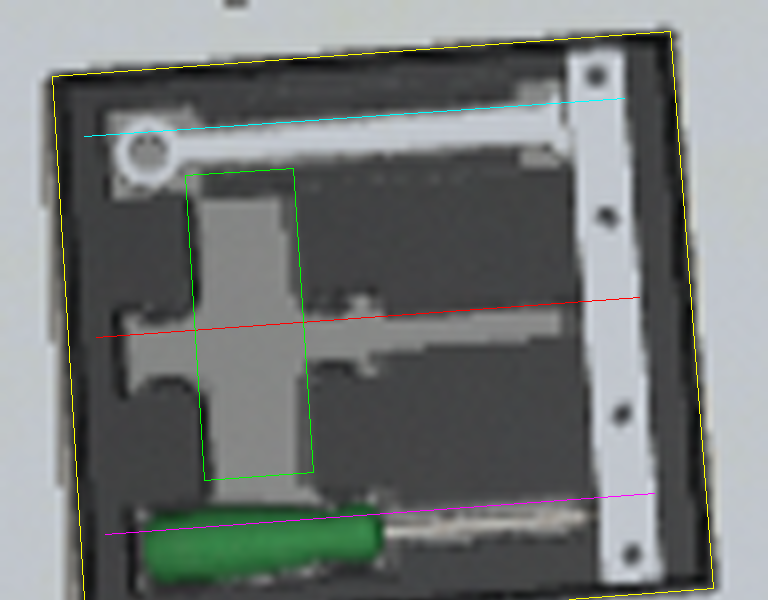

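```bash
cat >> h.py <<'E'
T=R.from_euler('z',.074)
E
python3 - <<'E'
from h import *
d=cam("top")
o=[176,163]
P=.001*np.array([[0,103,0],[0,-90,24],[-0,-60,14]]); P[:,2]+=.008
px=crop([[127,348],[614,318],[515,324]],8,*o)
p=[.51,.1,.074]
print(fit(d,P,px,p))
r=least_squares(lambda q:(proj(d,at([*q,.074],P))-px).ravel(),[.51,.1]); print(r.x,r.fun)
t=[0.50905088, 0.13503698, 0.0740448 ]
print("in shell frame",R.from_euler('z',-.074).apply([*(r.x-t[:2]),0]))
print(at(t,[[-.001,0,0]]))
s=d["camera_from_world"]; e,rr,_=state();print(e)
E
```

```text
(array([0.50926036, 0.13774966, 0.05447301]), array([-1.13,  0.04, -0.82, -0.01,  1.94, -0.04]))
[0.50893439 0.13771836] [-1.08732674  0.776007   -0.84225063 -0.46719802  1.93029345 -0.30987276]
in shell frame [8.20715311e-05 2.68264929e-03 0.00000000e+00]
[[0.50805362 0.134963   0.        ]]
[0.27196168 0.5900949  0.22205544]
```

Cutout home is at about (0.509, 0.135, 0.008) with yaw 0.074. The screwdriver is at (0.498, -0.253) with yaw -0.377. I'll grasp at screwdriver y = 50 mm, between the two lip pairs and over the finger trough.

Run:
```python
from h import *
S=[.498,-.2533,-.377]
g=at(S,[[0,.05,.0]])[0]; print(g)
delta([g[0],g[1],.14],R.from_euler('xyz',[np.pi,0,np.pi/2-.377]))
```

```text
[ 0.51640664 -0.20681134  0.        ]
shift [-0.5555 -0.6214  0.0826] rv [-7.000e-04  7.000e-04  1.516e+00]
```

The manual's scale: shifts go in shares of 0.75 m and turns go in shares of 2 rad. Converting my numbers, -0.145 m / 0.75 = -0.1933, -0.13 m / 0.75 = -0.1733.

```bash
for k in 1 2 3 4; do echo '[[[-0.0347, -0.0387, 0.0053, 0, 0, 0, 0.07], [-0.0693, -0.0773, 0.0107, 0, 0, 0, 0.07], [-0.104, -0.116, 0.016, 0, 0, 0, 0.07], [-0.1387, -0.1547, 0.0213, 0, 0, 0, 0.07], [-0.1733, -0.1933, 0.0267, 0, 0, 0, 0.07]]]' | python3 jog.py; done
echo '[[[-0.024, -0.0267, 0, 0, 0, 0.06, 0.07], [-0.048, -0.0547, 0.004, 0, 0, 0.12, 0.07], [-0.048, -0.0547, 0.004, 0, 0, 0.18, 0.07], [-0.048, -0.0547, 0.004, 0, 0, 0.24, 0.07], [-0.048, -0.0547, 0.004, 0, 0, 0.3, 0.07]]]' | python3 jog.py
echo '[[[0, 0, 0, 0, 0, 0.06, 0.07], [0, 0, 0, 0, 0, 0.12, 0.07], [0, 0, 0, 0, 0, 0.18, 0.07], [0, 0, 0, 0, 0, 0.24, 0.07], [0, 0, 0, 0, 0, 0.3, 0.07]]]' | python3 jog.py
echo '[[[0, 0, 0, 0, 0, 0.06, 0.07], [0, 0, 0, 0, 0, 0.12, 0.07], [0, 0, 0, 0, 0, 0.158, 0.07], [0, 0, 0, 0, 0, 0.158, 0.07]]]' | python3 jog.py
python3 - <<'E'
from h import *
S=[.498,-.2533,-.377]
g=at(S,[[0,.05,.0]])[0]
delta([g[0],g[1],.003],R.from_euler('xyz',[np.pi,0,np.pi/2-.377]))
d=cam("top"); cv2.imwrite("pics/g0.png",cv2.resize(d["pixels"][160:250,290:400],None,fx=6,fy=6,interpolation=cv2.INTER_CUBIC))
E
```

```text
clock: 0.67
ee_pos: [0.3297, 0.4024, 0.2023]
tcp_rot: [3.141, 0.0, 2.71]
contact_force: [1.0, 0.3, 0.1]
gripper_width: 0.071
grasp_force: 0.0
clock: 1.08
ee_pos: [0.387, 0.2163, 0.1826]
tcp_rot: [3.141, 0.0, 2.71]
contact_force: [1.4, 0.0, 0.4]
gripper_width: 0.0698
grasp_force: 0.0
clock: 1.5
ee_pos: [0.4444, 0.0302, 0.1627]
tcp_rot: [3.14, 0.001, 2.71]
contact_force: [0.5, 1.1, 0.0]
gripper_width: 0.0702
grasp_force: 0.0
clock: 1.92
ee_pos: [0.502, -0.1558, 0.1427]
tcp_rot: [3.141, 0.001, 2.71]
contact_force: [1.2, 0.9, 0.3]
gripper_width: 0.0698
grasp_force: 0.0
clock: 2.33
ee_pos: [0.5169, -0.2072, 0.1393]
tcp_rot: [-3.141, 0.0, 2.102]
contact_force: [-0.5, 0.5, 0.3]
gripper_width: 0.07
grasp_force: 0.0
clock: 2.75
ee_pos: [0.5171, -0.2062, 0.1395]
tcp_rot: [3.142, -0.0, 1.504]
contact_force: [0.6, -0.4, 0.4]
gripper_width: 0.0697
grasp_force: 0.0
clock: 3.08
ee_pos: [0.5172, -0.2062, 0.1395]
tcp_rot: [3.142, -0.0, 1.192]
contact_force: [0.6, 0.2, 0.2]
gripper_width: 0.0701
grasp_force: 0.0
shift [-0.0009 -0.0005  0.1365] rv [ 0.0001 -0.0001 -0.0016]
```

In the tool's units: 0.136 m / 0.75 = 0.1813, 0.128 m / 0.75 = 0.1707.

```bash
echo '[[[0, 0, 0.0533, 0, 0, 0, 0.06], [0, 0, 0.1067, 0, 0, 0, 0.06], [0, 0, 0.1467, 0, 0, 0, 0.06], [0, 0, 0.1707, 0, 0, 0, 0.06], [0, 0, 0.1813, 0, 0, 0, 0.06]]]' | python3 jog.py
echo '[[[0, 0, 0, 0, 0, 0, 0.04], [0, 0, 0, 0, 0, 0, 0.03], [0, 0, 0, 0, 0, 0, 0.015], [0, 0, 0, 0, 0, 0, 0.01], [0, 0, 0, 0, 0, 0, 0.01]]]' | python3 jog.py
echo '[[[0, 0, 0, 0, 0, 0, 0.01], [0, 0, 0, 0, 0, 0, 0.01], [0, 0, -0.004, 0, 0, 0, 0.01], [0, 0, -0.0107, 0, 0, 0, 0.01], [0, 0, -0.0267, 0, 0, 0, 0.01]]]' | python3 jog.py
echo '[[[0, 0, -0.04, 0, 0, 0, 0.01], [0, 0, -0.08, 0, 0, 0, 0.01], [0, 0, -0.1333, 0, 0, 0, 0.01], [0, 0, -0.16, 0, 0, 0, 0.01], [0, 0, -0.16, 0, 0, 0, 0.01]]]' | python3 jog.py
python3 - <<'E'
from h import *
d=cam("top"); a=cv2.resize(d["pixels"][175:240,290:390],None,fx=6,fy=6,interpolation=cv2.INTER_CUBIC)
d=cam("scene"); u,v=proj(d,state()[0])[0].astype(int); b=cv2.resize(d["pixels"][v-30:v+30,u-50:u+50],None,fx=6,fy=6,interpolation=cv2.INTER_CUBIC)
cv2.imwrite("pics/g1.png",np.vstack([a,b])[:,:][::1]) ; m=cv2.imread("pics/g1.png"); cv2.imwrite("pics/g1.png",cv2.resize(m,(456,570)))
E
```

```text
clock: 3.55
ee_pos: [0.5149, -0.2054, 0.0005]
tcp_rot: [-3.136, 0.001, 1.196]
contact_force: [-3.2, 1.2, 15.2]
gripper_width: 0.0603
grasp_force: 10.4
clock: 3.97
ee_pos: [0.5179, -0.2064, 0.0044]
tcp_rot: [3.14, -0.001, 1.194]
contact_force: [-0.2, 0.6, -0.8]
gripper_width: 0.0346
grasp_force: 0.0
clock: 4.38
ee_pos: [0.5157, -0.2058, 0.0229]
tcp_rot: [-3.138, 0.001, 1.194]
contact_force: [-0.4, 0.4, -2.1]
gripper_width: 0.0263
grasp_force: 29.9
clock: 4.8
ee_pos: [0.5202, -0.2081, 0.1495]
tcp_rot: [3.132, -0.003, 1.193]
contact_force: [1.2, -0.7, -1.3]
gripper_width: 0.0263
grasp_force: 29.9
```

View pics/g1.png

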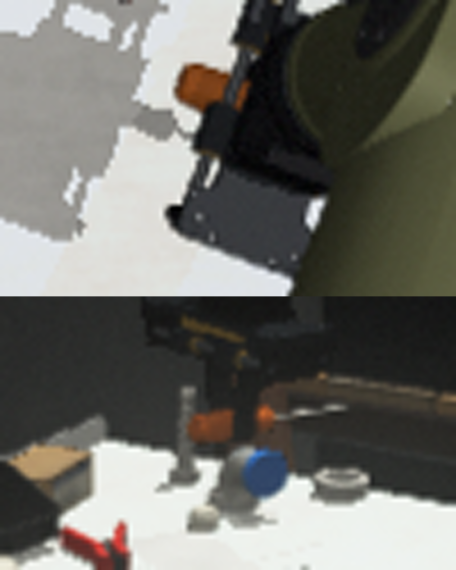

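The screwdriver is held level. In the scene crop the tip is at (345,407) and the rear at (192,427). I'll compare these with the predicted in-hand pose.

```bash
cat >> h.py <<'E'
# screwdriver in tool: origin at tool (-.05,0,zo), sd axes: x=tool y, y=tool x, z=-tool z
ZO=.004; YG=.05
def sd2tool(P):
    P=np.atleast_2d(P); return np.c_[P[:,1]-YG,P[:,0],-P[:,2]+ZO]
E
python3 - <<'E'
from h import *
e,r,o=state(); print(e,o["tcp_rot"])
d=cam("scene"); u,v=proj(d,e)[0].astype(int); print(u,v)
for n,P in(("tip",[0,-.097,.004]),("rear",[0,.097,.017]),("front",[0,.005,.011])):
    w=r.apply(sd2tool(P))+e; p=proj(d,w)[0]; print(n,w.round(4),((p-[u-50,v-30])*6*.76+[0,390*.76]).round(1))
    for k in range(3): print("  d/mm", ((proj(d,w+.001*np.eye(3)[k])-p)*6*.76).round(2)[0])
E
```

```text
[ 0.51754821 -0.20634359  0.14467801] [ 3.13972852e+00 -1.40794552e-03  1.19392851e+00]
285 152
tip [[ 0.4635 -0.343   0.1445]] [350.6 409.2]
  d/mm [-0.95 -0.16]
  d/mm [-0.47  0.24]
  d/mm [ 0.05 -1.02]
rear [[ 0.5348 -0.1627  0.1577]] [188.7 429.5]
  d/mm [-0.96 -0.17]
  d/mm [-0.58  0.27]
  d/mm [ 0.02 -1.08]
front [[ 0.501  -0.2482  0.1516]] [268.  419.4]
  d/mm [-0.96 -0.17]
  d/mm [-0.52  0.26]
  d/mm [ 0.04 -1.05]
```

```bash
cat >> h.py <<'E'
C=[.5085,.1347,.074]; ZF=.008
def goal(tip,deg,local=(0,-.097,.004)):   # tip in cutout frame (mm), tilt tip-down deg -> TCP pose
    Rs=R.from_euler('z',C[2])*R.from_euler('x',deg,degrees=True)
    M=Rs.as_matrix(); Rt=R.from_matrix(np.c_[M[:,1],M[:,0],-M[:,2]])
    w=at(C,np.array(tip)*.001)[0]+[0,0,ZF]
    return w-Rt.apply(sd2tool(local))[0],Rt
def where():
    e,r,o=state(); f=R.from_euler('z',-C[2])
    for n,P in(("tip",[0,-.097,.004]),("rear",[0,.091,.017])):
        print(n,(1e3*f.apply(r.apply(sd2tool(P))[0]+e-[C[0],C[1],ZF])).round(1),end=' ')
    print("F",np.round(o["contact_force"],1),"w",round(o["gripper_width"],4),"t",round(o["clock"],2))
E
python3 - <<'E'
from h import *
where(); p,r=goal([0,-64,70],14); print(p,r.as_euler('xyz')); delta(p,r)
e,q,o=state(); print("after turn",r.inv().apply(p-e).round(4))
E
```

```text
tip [ -81.1 -472.6  135.2] rear [   0.8 -303.4  148.3] F [-0.8  0.  -1.8] w 0.0261 t 4.95
[0.50268643 0.21311827 0.11356252] [ 3.14159265 -0.2443461   1.64479633]
shift [ 0.3845 -0.1672  0.0301] rv [ 0.0545  0.2394 -0.4487]
after turn [0.3993 0.0171 0.1302]
```

In the tool's units: -0.4487 rad / 2 = -0.2244.

```bash
echo '[[[0, 0, 0, 0.0055, 0.024, -0.045, 0.01], [0, 0, 0, 0.011, 0.048, -0.09, 0.01], [0, 0, 0, 0.0165, 0.072, -0.135, 0.01], [0, 0, 0, 0.0218, 0.096, -0.18, 0.01], [0, 0, 0, 0.0273, 0.1197, -0.2244, 0.01]]]' | python3 jog.py
echo '[[[0.048, 0.0013, 0.016, 0, 0, 0, 0.01], [0.096, 0.004, 0.032, 0, 0, 0, 0.01], [0.144, 0.0067, 0.0467, 0, 0, 0, 0.01], [0.192, 0.008, 0.0627, 0, 0, 0, 0.01], [0.24, 0.0107, 0.0787, 0, 0, 0, 0.01]]]' | python3 jog.py
echo '[[[0.048, 0.0013, 0.016, 0, 0, 0, 0.01], [0.096, 0.004, 0.032, 0, 0, 0, 0.01], [0.144, 0.0067, 0.0467, 0, 0, 0, 0.01], [0.192, 0.008, 0.0627, 0, 0, 0, 0.01], [0.24, 0.0107, 0.0787, 0, 0, 0, 0.01]]]' | python3 jog.py
echo '[[[0.0267, 0.0013, 0.008, 0, 0, 0, 0.01], [0.052, 0.0013, 0.016, 0, 0, 0, 0.01], [0.052, 0.0013, 0.016, 0, 0, 0, 0.01], [0.052, 0.0013, 0.016, 0, 0, 0, 0.01], [0.052, 0.0013, 0.016, 0, 0, 0, 0.01]]]' | python3 jog.py
python3 - <<'E'
from h import *
where(); delta(*goal([0,-64,70],14)); delta(*goal([0,-64,8],14))
d=cam("top"); a=cv2.resize(d["pixels"][163:243,176:272],None,fx=8,fy=8,interpolation=cv2.INTER_CUBIC)[:600]
e,r,o=state()
w=r.apply(sd2tool([[0,-.097,.004],[0,.097,.017]]))+e
print(((proj(d,w)-[176,163]+.5)*8-.5).round(0))
cv2.imwrite("pics/t1.png",a)
E
```

```text
clock: 5.37
ee_pos: [0.5158, -0.2059, 0.1418]
tcp_rot: [-3.14, -0.247, 1.648]
contact_force: [0.1, -0.0, -1.3]
gripper_width: 0.0266
grasp_force: 29.9
clock: 5.78
ee_pos: [0.5093, -0.0159, 0.1276]
tcp_rot: [-3.138, -0.243, 1.643]
contact_force: [1.2, 0.7, -2.1]
gripper_width: 0.0261
grasp_force: 29.9
clock: 6.2
ee_pos: [0.5032, 0.173, 0.1139]
tcp_rot: [-3.139, -0.243, 1.644]
contact_force: [1.1, 1.0, -1.4]
gripper_width: 0.0262
grasp_force: 29.9
clock: 6.62
ee_pos: [0.5026, 0.2108, 0.1123]
tcp_rot: [-3.14, -0.242, 1.643]
contact_force: [0.7, -0.1, -2.1]
gripper_width: 0.0262
grasp_force: 29.9
tip [ -0.5 -66.4  69.1] rear [ -0.2 113.  126.7] F [ 0.7 -0.1 -2.1] w 0.0262 t 6.62
shift [ 0.0025  0.0003 -0.0007] rv [-0.0014  0.0027 -0.0014]
shift [-0.0123  0.0004  0.0595] rv [-0.0014  0.0027 -0.0014]
[[554. 313.]
 [ 21. 340.]]
```

View pics/t1.png

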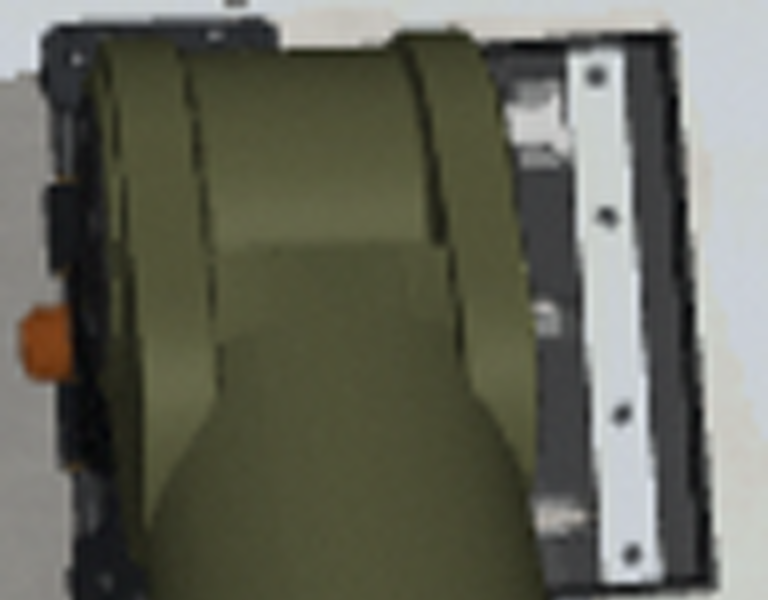

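The handle's rear is at (20,345) against a predicted (21,340), and the tip is near (553,318) over the channel, so the in-hand pose agrees to about 2 mm. Next I'll lower it.

In the tool's units: 0.0595 m / 0.75 = 0.0793, -0.0123 m / 0.75 = -0.0164.

```bash
echo '[[[-0.0053, 0, 0.0267, 0, 0, 0, 0.01], [-0.0107, 0, 0.0533, 0, 0, 0, 0.01], [-0.0133, 0, 0.0667, 0, 0, 0, 0.01], [-0.0164, 0, 0.0793, 0, 0, 0, 0.01], [-0.0164, 0, 0.0793, 0, 0, 0, 0.01]]]' | python3 jog.py
python3 - <<'E'
from h import *
where(); delta(*goal([0,-97,5],14))
d=cam("scene");u,v=proj(d,at(C,[[0,0,.03]]))[0].astype(int); print(u,v)
a=cv2.resize(d["pixels"][v-45:v+40,u-65:u+65],None,fx=6,fy=6,interpolation=cv2.INTER_CUBIC)
P=np.array([[0,-97,5],[0,-64,8],[0,-78,24],[8,-78,24],[-8,-78,24]])*.001
print(((proj(d,at(C,P)+[0,0,ZF])-[u-65,v-45])*6).round())
cv2.imwrite("pics/t2.png",a)
E
```

```text
clock: 7.08
ee_pos: [0.502, 0.2133, 0.0509]
tcp_rot: [-3.139, -0.242, 1.643]
contact_force: [-0.0, -0.2, -1.4]
gripper_width: 0.0261
grasp_force: 29.9
tip [ -1.  -63.8   7.7] rear [ -0.6 115.6  65.4] F [-0.  -0.2 -1.4] w 0.0261 t 7.08
shift [-0.0329  0.0008 -0.0057] rv [-0.0023  0.0025 -0.0021]
239 206
[[473. 242.]
 [447. 256.]
 [458. 225.]
 [447. 222.]
 [469. 227.]]
```

View pics/t2.png

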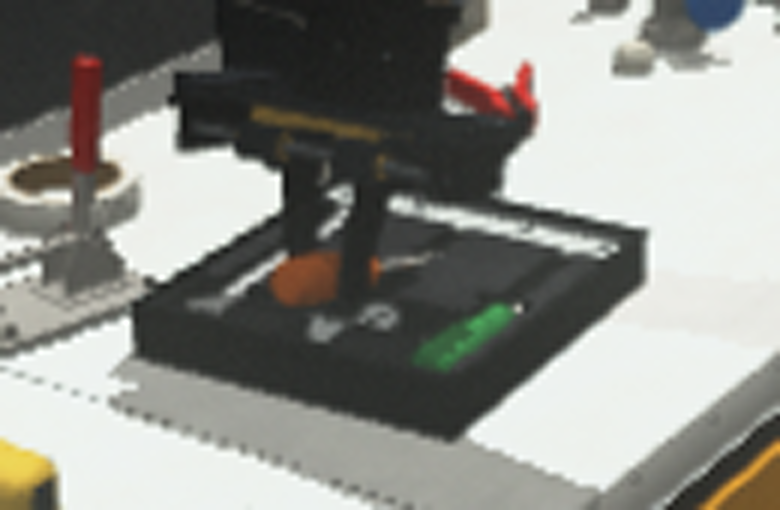

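The blade tip is at (440,256) against a predicted (447,256), down in the channel just short of the bar, with no contact. I'll slide it in.

In the tool's units: -0.022 m / 0.75 = -0.0293, -0.018 m / 0.75 = -0.024.

```bash
echo '[[[-0.008, 0, -0.0013, 0, 0, 0, 0.01], [-0.016, 0, -0.0027, 0, 0, 0, 0.01], [-0.024, 0.0007, -0.004, 0, 0, 0, 0.01], [-0.0293, 0.0011, -0.0053, 0, 0, 0, 0.01], [-0.0293, 0.0011, -0.0053, 0, 0, 0, 0.01]]]' | python3 jog.py
python3 -c "
from h import *
where(); delta(*goal([0,-97,5],14))"
echo '[[[-0.0053, 0, -0.0009, 0, 0, 0, 0.01], [-0.0093, 0, -0.0016, 0, 0, 0, 0.01], [-0.0127, 0, -0.0023, 0, 0, 0, 0.01], [-0.0127, 0, -0.0023, 0, 0, 0, 0.01]]]' | python3 jog.py
python3 -c "
from h import *
where()
for a in (14,11,8,5,2,0): delta(*goal([0,-97,4.5],a))"
```

```text
clock: 7.55
ee_pos: [0.5061, 0.1909, 0.0519]
tcp_rot: [3.14, -0.243, 1.643]
contact_force: [-0.5, 0.1, -1.2]
gripper_width: 0.0265
grasp_force: 29.9
tip [  1.5 -86.4   8.5] rear [ 1.9 92.9 66.4] F [-0.5  0.1 -1.2] w 0.0265 t 7.55
shift [-0.0111 -0.0018  0.0007] rv [ 0.0017  0.001  -0.002 ]
clock: 7.88
ee_pos: [0.5064, 0.1823, 0.0508]
tcp_rot: [3.141, -0.243, 1.644]
contact_force: [-0.5, -0.4, -0.6]
gripper_width: 0.0263
grasp_force: 29.9
tip [  1.3 -95.1   7.4] rear [ 1.4 84.3 65.3] F [-0.5 -0.4 -0.6] w 0.0263 t 7.88
shift [-0.0026 -0.0014  0.0022] rv [ 0.0008  0.0012 -0.0005]
shift [-0.0027 -0.0014  0.0099] rv [ 0.0007 -0.0512 -0.0006]
shift [-0.0033 -0.0014  0.0175] rv [ 0.0007 -0.1035 -0.0006]
shift [-0.0043 -0.0014  0.0252] rv [ 0.0007 -0.1559 -0.0006]
shift [-0.0057 -0.0014  0.0327] rv [ 0.0007 -0.2082 -0.0006]
shift [-0.0069 -0.0014  0.0377] rv [ 0.0007 -0.2432 -0.0006]
```

In the tool's units: 0.0175 m / 0.75 = 0.0233, 0.014 m / 0.75 = 0.0187, -0.1035 rad / 2 = -0.0518.

```bash
echo '[[[-0.002, -0.0013, 0.0067, 0, -0.013, 0, 0.01], [-0.0023, -0.0013, 0.0133, 0, -0.0255, 0, 0.01], [-0.0027, -0.0013, 0.0187, 0, -0.0385, 0, 0.01], [-0.0033, -0.0013, 0.0233, 0, -0.0518, 0, 0.01], [-0.0033, -0.0013, 0.0233, 0, -0.0518, 0, 0.01]]]' | python3 jog.py
python3 -c "
from h import *
where()
for a in (8,6,4,2,0,-1): delta(*goal([0,-96,4.5],a))"
```

```text
clock: 8.3
ee_pos: [0.5045, 0.1864, 0.0328]
tcp_rot: [-3.141, -0.139, 1.648]
contact_force: [-0.5, -0.0, -0.0]
gripper_width: 0.0262
grasp_force: 29.9
tip [  0.2 -93.8   4.3] rear [-0.3 90.6 43.3] F [-0.5 -0.  -0. ] w 0.0262 t 8.3
shift [-0.0022  0.0002 -0.0005] rv [-0.0006  0.0001  0.0028]
shift [-0.0023  0.0002  0.0046] rv [-0.0005 -0.0348  0.0028]
shift [-0.0026  0.0002  0.0097] rv [-0.0005 -0.0697  0.0029]
shift [-0.003   0.0002  0.0149] rv [-0.0004 -0.1046  0.0029]
shift [-0.0036  0.0002  0.02  ] rv [-0.0004 -0.1395  0.0029]
shift [-0.004   0.0002  0.0225] rv [-0.0003 -0.1569  0.0029]
```

In the tool's units: 0.0097 m / 0.75 = 0.0129, 0.007 m / 0.75 = 0.0093, -0.07 rad / 2 = -0.035.

```bash
echo '[[[-0.002, 0, 0.0033, 0, -0.0087, 0, 0.01], [-0.0031, 0, 0.0061, 0, -0.0175, 0, 0.01], [-0.0033, 0, 0.0093, 0, -0.026, 0, 0.01], [-0.0035, 0, 0.0129, 0, -0.035, 0, 0.01], [-0.0035, 0, 0.0129, 0, -0.035, 0, 0.01]]]' | python3 jog.py
python3 -c "
from h import *
where(); print(state()[2]['moment'])
for a in (4,2,0,-1): delta(*goal([0,-96,4.5],a))"
```

```text
clock: 8.72
ee_pos: [0.5053, 0.1839, 0.0234]
tcp_rot: [3.141, -0.069, 1.646]
contact_force: [-1.3, 0.2, 2.0]
gripper_width: 0.026
grasp_force: 29.8
tip [  0.6 -97.3   5.3] rear [ 0.4 89.3 31.2] F [-1.3  0.2  2. ] w 0.026 t 8.72
[-0.1320326   0.35063258 -0.05394064]
shift [ 0.0013 -0.0004  0.0007] rv [0.0005 0.0012 0.0008]
shift [ 0.0012 -0.0004  0.0059] rv [ 0.0006 -0.0337  0.0008]
shift [ 0.0009 -0.0005  0.011 ] rv [ 0.0006 -0.0686  0.0008]
shift [ 0.0007 -0.0005  0.0136] rv [ 0.0006 -0.0861  0.0008]
```

In the tool's units: 0.006 m / 0.75 = 0.008, 0.0045 m / 0.75 = 0.006, -0.034 rad / 2 = -0.017.

```bash
echo '[[[0, 0, 0.002, 0, -0.004, 0, 0.01], [0, 0, 0.004, 0, -0.0085, 0, 0.01], [0, 0, 0.006, 0, -0.0125, 0, 0.01], [0, 0, 0.008, 0, -0.017, 0, 0.01], [0, 0, 0.008, 0, -0.017, 0, 0.01]]]' | python3 jog.py
python3 -c "
from h import *
where(); print(state()[2]['moment'])"
echo '[[[0, 0, 0.0016, 0, -0.004, 0, 0.01], [0, 0, 0.0033, 0, -0.0085, 0, 0.01], [0, 0, 0.0049, 0, -0.0125, 0, 0.01], [0, 0, 0.0067, 0, -0.017, 0, 0.01], [0, 0, 0.0067, 0, -0.017, 0, 0.01]]]' | python3 jog.py
python3 -c "
from h import *
where(); print(state()[2]['moment'])"
```

```text
clock: 9.13
ee_pos: [0.5056, 0.1843, 0.0169]
tcp_rot: [3.14, -0.035, 1.645]
contact_force: [1.6, 1.6, -1.5]
gripper_width: 0.0261
grasp_force: 29.9
tip [  0.9 -97.3   3.7] rear [ 0.7 90.1 23.3] F [ 1.6  1.6 -1.5] w 0.0261 t 9.13
[ 0.05572871 -0.32312074 -0.01131263]
clock: 9.55
ee_pos: [0.5056, 0.1841, 0.0122]
tcp_rot: [3.14, -0.001, 1.645]
contact_force: [1.9, 0.4, 0.0]
gripper_width: 0.0264
grasp_force: 29.9
tip [  0.9 -97.5   4. ] rear [ 0.7 90.5 17.2] F [1.9 0.4 0. ] w 0.0264 t 9.55
[-0.03257413 -0.4918778  -0.02031307]
```

The tool is at the home pose with almost no force on it. I'll release, back off and look.

In the tool's units: 0.19 m / 0.75 = 0.2533, -0.05 m / 0.75 = -0.0667.

```bash
echo '[[[0, 0, 0, 0, 0, 0, 0.035], [0, 0, 0, 0, 0, 0, 0.05], [0, 0, 0, 0, 0, 0, 0.05], [0, 0, 0, 0, 0, 0, 0.05], [0, 0, 0, 0, 0, 0, 0.05]]]' | python3 jog.py
echo '[[[0, 0, -0.0267, 0, 0, 0, 0.05], [0, 0, -0.0667, 0, 0, 0, 0.05], [0, 0, -0.12, 0, 0, 0, 0.05], [0, 0, -0.1733, 0, 0, 0, 0.05], [0, 0, -0.1733, 0, 0, 0, 0.05]]]' | python3 jog.py
echo '[[[0.0533, 0, 0, 0, 0, 0, 0], [0.1067, 0, 0, 0, 0, 0, 0], [0.16, 0, 0, 0, 0, 0, 0], [0.2133, 0, 0, 0, 0, 0, 0], [0.2533, 0, 0, 0, 0, 0, 0]]]' | python3 jog.py
python3 - <<'E'
from h import *
d=cam("top"); a=cv2.resize(d["pixels"][163:243,176:272],None,fx=6,fy=6,interpolation=cv2.INTER_CUBIC)
f=lambda d,P,o,s:((proj(d,at(C,np.array(P)*.001)+[0,0,ZF])-o+.5)*s-.5).round()
P=[[0,97,17],[0,-78,5],[0,5,11],[0,-97,4]]
print(f(d,P,[176,163],6))
d=cam("scene");u,v=proj(d,at(C,[[0,0,.03]]))[0].astype(int)
b=cv2.resize(d["pixels"][v-22:v+28,u-48:u+48],None,fx=6,fy=6,interpolation=cv2.INTER_CUBIC)
b=b[:]; print(f(d,P,[u-48,v-22],6), f(d,[[0,67,30],[0,97,17]],[u-48,v-22],6))
cv2.imwrite("pics/t3.png",np.vstack([a[100:380],b]))
E
```

```text
clock: 9.97
ee_pos: [0.5048, 0.1839, 0.0121]
tcp_rot: [-3.141, -0.002, 1.645]
contact_force: [-0.1, 0.1, -0.1]
gripper_width: 0.0473
grasp_force: 0.0
clock: 10.38
ee_pos: [0.5098, 0.1853, 0.1501]
tcp_rot: [3.13, -0.008, 1.644]
contact_force: [1.1, 0.9, 0.8]
gripper_width: 0.05
grasp_force: 0.0
clock: 10.8
ee_pos: [0.4896, 0.3773, 0.1423]
tcp_rot: [-3.141, -0.004, 1.648]
contact_force: [-0.3, 0.4, -0.3]
gripper_width: 0.0248
grasp_force: 0.0
[[101. 264.]
 [438. 240.]
 [279. 251.]
 [474. 238.]]
[[204. 206.]
 [359. 117.]
 [289. 157.]
 [374. 108.]] [[232. 166.]
 [204. 206.]]
```

View pics/t3.png

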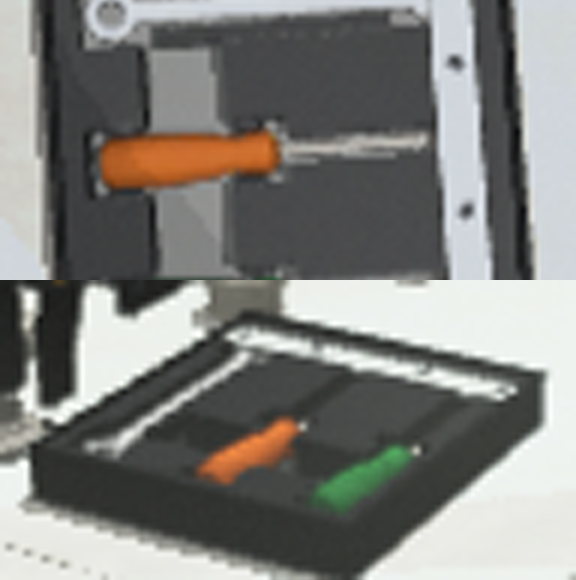

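The handle's rear is at u=100 (predicted 101), the blade runs under the bar, and the handle top in the scene view is at about (232,447), against (232,446) predicted for home. I'll confirm with a gentle press with the shut fingers, front first and then rear.

Run:
```python
from h import *
r=goal([0,0,0],0)[1]
for y,z in((38,.044),(82,.046)): delta([*at(C,[[0,y*.001,0]])[0][:2],z],r)
```

```text
shift [-0.2092  0.0004  0.0968] rv [-0.0008 -0.0045  0.0095]
shift [-0.1652  0.0008  0.095 ] rv [-0.0008 -0.0045  0.0095]
```

The manual's scale: shifts go in shares of 0.75 m and turns go in shares of 2 rad. Converting my numbers, -0.2 m / 0.75 = -0.2667, -0.16 m / 0.75 = -0.2133.

```bash
echo '[[[-0.0533, 0, 0.0133, 0, 0, 0, 0], [-0.1067, 0, 0.04, 0, 0, 0, 0], [-0.16, 0, 0.0667, 0, 0, 0, 0], [-0.2133, 0, 0.08, 0, 0, 0, 0], [-0.2667, 0, 0.0933, 0, 0, 0, 0]]]' | python3 jog.py
echo '[[[-0.012, 0.0005, 0.0187, 0, -0.001, 0.0025, 0], [-0.012, 0.0005, 0.032, 0, -0.002, 0.0045, 0], [-0.012, 0.0005, 0.0357, 0, -0.002, 0.0045, 0], [-0.012, 0.0005, 0.0357, 0, -0.002, 0.0045, 0]]]' | python3 jog.py
echo '[[[0, 0, 0.004, 0, 0, 0, 0], [0, 0, 0.008, 0, 0, 0, 0], [0, 0, 0.008, 0, 0, 0, 0]]]' | python3 jog.py
for k in 1 2 3; do echo '[[[0, 0, 0.0013, 0, 0, 0, 0], [0, 0, 0.002, 0, 0, 0, 0], [0, 0, 0.002, 0, 0, 0, 0]]]' | python3 jog.py | grep -E 'ee_pos|force: \['; done
```

```text
clock: 11.32
ee_pos: [0.5045, 0.1763, 0.0722]
tcp_rot: [-3.141, -0.001, 1.645]
contact_force: [1.6, -0.8, 0.3]
gripper_width: 0.0005
grasp_force: 0.0
clock: 11.65
ee_pos: [0.5057, 0.171, 0.0459]
tcp_rot: [-3.14, 0.002, 1.637]
contact_force: [-0.4, -1.0, -0.7]
gripper_width: 0.0005
grasp_force: 0.0
clock: 11.9
ee_pos: [0.5064, 0.1712, 0.0406]
tcp_rot: [3.141, 0.002, 1.638]
contact_force: [0.3, 0.0, -0.4]
gripper_width: 0.0004
grasp_force: 0.0
ee_pos: [0.5066, 0.1702, 0.0393]
contact_force: [0.1, 0.8, -0.1]
ee_pos: [0.5065, 0.1699, 0.0376]
contact_force: [-0.0, -0.0, -0.2]
ee_pos: [0.5065, 0.1699, 0.0361]
contact_force: [-0.2, 0.9, -1.4]
```

In the tool's units: 0.001 m / 0.75 = 0.0013, 0.0005 m / 0.75 = 0.0007.

```bash
for k in 1 2 3; do echo '[[[0, 0, 0.0007, 0, 0, 0, 0], [0, 0, 0.0013, 0, 0, 0, 0], [0, 0, 0.0013, 0, 0, 0, 0]]]' | python3 jog.py | grep -E 'ee_pos|force: \['; done
```

```text
ee_pos: [0.5065, 0.1699, 0.0351]
contact_force: [-0.1, -0.1, -0.3]
ee_pos: [0.5067, 0.17, 0.0344]
contact_force: [-0.3, 0.2, 1.6]
ee_pos: [0.507, 0.17, 0.0342]
contact_force: [-2.4, -0.9, 7.8]
```

The front contact is at 34.4 mm, which is home. Now the rear.

In the tool's units: 0.044 m / 0.75 = 0.0587, 0.022 m / 0.75 = 0.0293.

```bash
echo '[[[0, 0, 0.0013, 0, 0, 0, 0], [0, 0, -0.0107, 0, 0, 0, 0], [0, 0, -0.0213, 0, 0, 0, 0], [0.0293, 0, -0.0213, 0, 0, 0, 0], [0.0587, 0, -0.0213, 0, 0, 0, 0]]]' | python3 jog.py
echo '[[[0, 0, 0.0053, 0, 0, 0, 0], [0, 0, 0.0107, 0, 0, 0, 0], [0, 0, 0.0107, 0, 0, 0, 0]]]' | python3 jog.py
for k in 1 2 3; do echo '[[[0, 0, 0.0007, 0, 0, 0, 0], [0, 0, 0.0016, 0, 0, 0, 0], [0, 0, 0.0016, 0, 0, 0, 0]]]' | python3 jog.py | grep -E 'ee_pos|force: \['; done
```

```text
clock: 13.82
ee_pos: [0.5047, 0.2133, 0.0502]
tcp_rot: [3.14, 0.001, 1.632]
contact_force: [0.6, 0.5, -0.4]
gripper_width: 0.0004
grasp_force: 0.0
clock: 14.07
ee_pos: [0.5031, 0.2132, 0.0404]
tcp_rot: [-3.141, 0.003, 1.636]
contact_force: [-0.4, -1.0, -0.5]
gripper_width: 0.0006
grasp_force: 0.0
ee_pos: [0.5039, 0.213, 0.0399]
contact_force: [-0.5, -0.4, -0.2]
ee_pos: [0.5038, 0.2137, 0.0387]
contact_force: [0.4, -0.0, -0.3]
ee_pos: [0.5037, 0.2139, 0.0374]
contact_force: [0.7, -0.7, -0.2]
```

In the tool's units: 0.0008 m / 0.75 = 0.0011, 0.0003 m / 0.75 = 0.0004.

```bash
for k in 1 2; do echo '[[[0, 0, 0.0004, 0, 0, 0, 0], [0, 0, 0.0011, 0, 0, 0, 0], [0, 0, 0.0011, 0, 0, 0, 0]]]' | python3 jog.py | grep -E 'ee_pos|force: \['; done
```

```text
ee_pos: [0.5038, 0.2139, 0.0367]
contact_force: [-0.7, 0.7, 1.1]
ee_pos: [0.504, 0.214, 0.0365]
contact_force: [-0.9, -0.7, 5.2]
```

Both ends bottom out at the home height. I'll back off and take a last look.

In the tool's units: -0.13 m / 0.75 = -0.1733, -0.11 m / 0.75 = -0.1467.

```bash
echo '[[[0, 0, -0.04, 0, 0, 0, 0], [0, 0, -0.0933, 0, 0, 0, 0], [0, 0, -0.1467, 0, 0, 0, 0], [0.04, 0, -0.1733, 0, 0, 0, 0], [0.0933, 0, -0.1733, 0, 0, 0, 0]]]' | python3 jog.py | tail -6
echo '[[[0.0533, 0, 0, 0, 0, 0, 0], [0.1067, 0, 0, 0, 0, 0, 0], [0.1467, 0, 0, 0, 0, 0, 0], [0.1467, 0, 0, 0, 0, 0, 0], [0.1467, 0, 0, 0, 0, 0, 0]]]' | python3 jog.py | tail -6
python3 - <<'E'
from h import *
d=cam("top"); cv2.imwrite("pics/f.png",cv2.resize(d["pixels"][140:250,90:357],(800,330),interpolation=cv2.INTER_CUBIC))
E
```

```text
clock: 15.73
ee_pos: [0.5038, 0.2822, 0.1724]
tcp_rot: [3.132, -0.003, 1.628]
contact_force: [0.8, 0.8, 0.7]
gripper_width: 0.0001
grasp_force: 0.0
clock: 16.15
ee_pos: [0.4906, 0.396, 0.1646]
tcp_rot: [-3.141, 0.003, 1.64]
contact_force: [0.8, -0.6, 0.4]
gripper_width: 0.0003
grasp_force: 0.0
```

View pics/f.png

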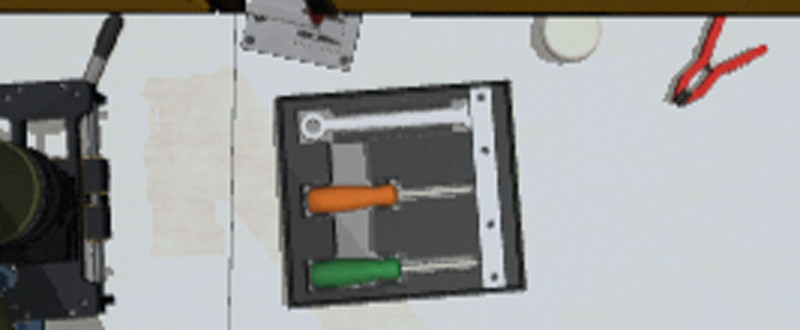

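The orange driver sits at (310–470, 195), parallel to the green one and under the bar. The clamp and marker are where they were, and the arm is well clear.

```bash
python3 -c "
from cell import ctrl
print(ctrl.hand_in())"
```

```text
the job is handed in; nothing more can be done
None
```

The screwdriver is back in its cutout with its blade under the bar, both ends of the handle pressed home using 8 N or less at the check presses, and the job was handed in at about 16 s with no verdict shown.

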